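# Shut off the guarded gas levers

### The job

Shut off the gas on the lab bench: reach down through the window of each guard with closed fingers and press the lever inside fully down, first the one with the round pad, then the one with the crossbar. Do not touch the guards, and leave the jar, bottle and beaker standing where they are.

Things in the scene. Friction and masses are not known exactly. Their poses are not given: they have to be found in the camera images.
- round_lever (a joint): push-down lever with a round end pad (flat disc 36 mm across): 0 rad = raised (gas on), 0.40 = fully down on its stop (off); starts at 0 to 0.08. Hinge 54 mm towards the guard's +x from the window centre, 31 mm below its top face; the lever reaches 55 mm from it towards the guard's -x. About 4 N down on its end moves it; it stays where left
- bar_lever (a joint): push-down lever with a crossbar end (flat bar 22 mm along the lever, 56 mm across it): 0 rad = raised (gas on), 0.40 = fully down on its stop (off); starts at 0 to 0.08. Hinge 54 mm towards the guard's +x from the window centre, 31 mm below its top face; the lever reaches 55 mm from it towards the guard's -x. About 4 N down on its end moves it; it stays where left
- round_pad (a point): centre of the top face of the round pad (disc 36 mm across, 8 mm thick, dark steel); moves with the lever: raised 15 mm below the guard's top face, fully down 37 mm below it (88 mm above the bench); always within 2 mm of the window's centre seen from above, nothing in between
- bar_pad (a point): centre of the top face of the crossbar (22 mm by 56 mm, 8 mm thick, dark steel); moves with the lever: raised 15 mm below the guard's top face, fully down 37 mm below it (88 mm above the bench); always within 2 mm of the window's centre seen from above, nothing in between
- round_guard: steel guard over the round-pad lever, fixed; not to be touched. Origin on the bench under the window centre, z up, turned up to 0.4 rad. Level top frame 116 mm (own x) by 124 mm (own y), 5 mm thick, top face 125 mm above the bench; window 72 mm (own x) by 80 mm (own y) in its middle. Corner posts, side bars, white base plate 150 x 150 x 12 mm
- bar_guard: steel guard over the crossbar lever, fixed; not to be touched. Origin on the bench under the window centre, z up, turned up to 0.4 rad. Level top frame 116 mm (own x) by 124 mm (own y), 5 mm thick, top face 125 mm above the bench; window 72 mm (own x) by 80 mm (own y) in its middle. Corner posts, side bars, white base plate 150 x 150 x 12 mm
- jar: small glass jar, 28 mm across, 55 mm tall, standing between the two guards; origin at the centre of its underside. Bystander, to be left alone
- reagent: amber glass bottle, 64 mm across, 130 mm tall, standing beyond the guards; origin at the centre of its underside. Bystander, to be left alone
- beaker: open glass beaker, 68 mm across, 85 mm tall, standing beyond the guards; origin at the centre of its underside. Bystander, to be left alone
Things that resemble listed ones, but are neither listed nor needed, are in the scene too. What is shaped like the part that bears bar_lever but turquoise is not meant. Leave any orange look-alike of the part that bears round_lever alone.

How it is judged:
On the way, in this order (a step that is already met when the one before it is completed fails the run):
1. the round-pad lever is fully down while the crossbar lever is still up (value of joint round_lever above 0.35 rad and value of joint bar_lever below 0.15 rad), for 0.1 s.
2. the crossbar lever is fully down as well (value of joint each of round_lever, bar_lever above 0.35 rad), for 0.1 s.
At the end, for the whole second after the job is handed in: Both levers are fully down (within 0.05 rad, about 3 mm, of the stop), the round-pad one first; jar, bottle and beaker stand upright within 20 mm of where they were (all of step 2 and angle between each of jar, reagent, beaker's own z axis and vertical below 0.15 rad and distance of each of jar, reagent, beaker from where it was at the start of the episode below 0.02 m); the robot touches nothing.
It fails at once if the robot touches the guard of the round-pad lever (contact force between any of the fingers, the arm and round_guard above 0.3 N).
It fails at once if the robot touches the guard of the crossbar lever (contact force between any of the fingers, the arm and bar_guard above 0.3 N).
It fails at once if the jar is pushed, tipped or lifted (moved more than 20 mm) (distance of jar from where it was at the start of the episode above 0.02 m).
It fails at once if the bottle is pushed, tipped or lifted (moved more than 20 mm) (distance of reagent from where it was at the start of the episode above 0.02 m).
It fails at once if the beaker is pushed, tipped or lifted (moved more than 20 mm) (distance of beaker from where it was at the start of the episode above 0.02 m).
It also fails if it takes over 45 s, if anything falls off the work surface, if the arm or the gripper's body presses on something with over 40 N, if the wrist force passes 120 N, or if a joint passes its speed limit or range.

### The arm

A 6-joint arm with a two-finger parallel gripper is mounted at the origin on the work surface. World frame = base frame: x ahead of the robot, y to its left, z up, the work surface at z = 0. Lengths are in m, angles in rad, forces in N, time in s.
With the tool pointing down it reaches from about 0.375 to 0.9 m from the base axis. Payload 3.1 kg.
Tool frame: the origin (TCP) lies at the very end of the fingers, on their centre line; the grasp point (between the pads) lies 19 mm behind it; y points along the fingers, z is the direction in which the jaws open and shut, and the axes are right-handed (so a half turn about y gives the same grasp; the last joint's range is limited). The gripper opens to 85 mm and grips with 20 to 120 N. Pads are 22 mm wide; open, the fingers measure 114 mm over their backs; the gripper's body (76 mm by 85 mm) begins 54 mm behind the grasp point. The pads swing forward as they close: fully open they stand 13 mm farther back than shut.
Start: joints at [-1.387, 0.527, 1.433, -0, 1.181, -0.178], TCP at [0.221, -0.585, 0.231] pointing down, gripper open.
Joint ranges: [-3.08, 3.08], [-0.75, 2.2], [0.22, 2.44], [-1.43, 4.57], [0, 2.65], [-2.85, 2.85]. Speed limits (rad/s): [2.79, 2.79, 3.14, 3.14, 3.14, 3.14].

### API

Orientations are given as a unit quaternion [x, y, z, w].
In Python, from workcell import arm gives the robot as it stands.
- The arm moves only by the tool drive_tool, never from a script. Its argument "increments" is a list of rows, each an object of numbers: "dx", "dy", "dz": the shift along the world's x, y, z in cm; "rx", "ry", "rz": the turn, a rotation vector about the world's x, y, z in degrees; "jaw": the opening, from 0 (shut) to 1 (fully open). In form: [{"dx": .., "dy": .., "dz": .., "rx": .., "ry": .., "rz": .., "jaw": ..}, ...]. A call has 1 to 5 rows; each row is the pose to reach, as a shift and turn from the pose commanded when the call began; what a row does not reach only later rows make up. A row lasts 1/12 s, in which the tool goes at most 41.7 mm and 7.16 degrees, less where a joint would pass 70% of its speed; a pose out of reach is approached as far as the arm can. A call with a gripper value outside its range is refused whole. The fingers move at their own pace and stop on an object; "newtons" is the grip in N (left out, the last holds). Time passes only in rows, so rows that repeat a pose let the fingers close. It gives the time, the measured TCP pose, the force and the opening at its end, in the units of the state.
- arm.read_state(): the state, without advancing time (a new reading comes with each control period).
- arm.grab_frame(name): name is "side" or "top" or "wrist"; returns a dict with "frame" (400x640x3 uint8, red, green, blue), "z_map" (400x640 float32, m along the optical axis (not along the pixel's ray), 0 where there is no reading), "K" (3x3 intrinsics, pixels), "R" (3x3) and "t" (3): a world point X has camera coordinates R X + t. Camera axes: x right, y down, z forward; pixel columns grow to the right and rows downward; lengths in m; the calibration is good to about 2 mm. A picture is of the moment at which its call begins.
- arm.sign_off(): hands the job in, once; it reports no verdict.
The state is a dict: "t": time; "joint_positions": joint angles; "dq": joint speeds; "tau": joint torques, N m; "tcp_pos": TCP position; "eef_rot": TCP orientation; "contact_force": force on the tool from outside, world axes, zero at the start; "ft_torque": the same for the moment, N m; "gripper_width": opening from 0.0 (shut) to 1.0 (fully open).
Only numpy, scipy, OpenCV 4.12 (cv2) and the standard library are available. Lean on these libraries where they do the work, as an engineer would, in place of code of your own. Each camera call takes 0.05 s, during which the arm holds its last target. There are 200 camera calls.

## Working session

There is one attempt and no reset: what is moved stays moved. The work goes in short steps, Python scripts to look and compute and a tool call to move; the robot and the scene stay as the last step left them, time stands still between calls to the robot, and variables do not carry over. Pictures are saved under pics/ and viewed, about 8 in all and at most 12, crops included, and the job is handed in when it is done.

Besides the shell and the picture viewer there is one more tool, called after ">>>" by a JSON object that holds its "op" and its "data", one argument or row to a line. drive_tool: Moves the arm, as the interface text tells. Its arguments: {"type":"object","properties":{"increments":{"type":"array"},"newtons":{"type":"number"}},"required":["increments"]}

```bash
mkdir -p pics; python3 - <<'E'
from workcell import arm
import cv2,numpy as np
for n in ("top","side"):
    f=arm.grab_frame(n); cv2.imwrite(f"pics/{n}1.png",f["frame"][:,:,::-1]); np.savez(f"{n}1.npz",**f)
    print(n,f["K"].tolist(),f["R"].round(3).tolist(),f["t"].round(3).tolist())
s=arm.read_state();print({k:np.round(v,3) for k,v in s.items()})
E
```

```text
top [[487.64913684218857, 0.0, 316.8314398181919], [0.0, 487.64913684218857, 202.21853366447795], [0.0, 0.0, 1.0]] [[-0.029, -1.0, 0.005], [-0.99, 0.028, -0.141], [0.141, -0.009, -0.99]] [-0.091, 0.541, 1.283]
side [[497.41145089011314, 0.0, 317.2595314317237], [0.0, 497.41145089011314, 188.75728332743577], [0.0, 0.0, 1.0]] [[-0.852, -0.524, -0.009], [-0.386, 0.639, -0.665], [0.355, -0.563, -0.747]] [0.39, 0.346, 0.956]
{'t': np.float64(0.1), 'joint_positions': array([-1.387,  0.528,  1.434,  0.   ,  1.181, -0.178]), 'dq': array([ 0.   , -0.002, -0.002, -0.   ,  0.001,  0.001]), 'tau': array([ 0.0000e+00, -4.4331e+01, -1.7859e+01, -0.0000e+00,  4.0000e-03,
        0.0000e+00]), 'tcp_pos': array([ 0.221, -0.584,  0.23 ]), 'eef_rot': array([-0.127,  0.696, -0.695,  0.127]), 'contact_force': array([ 0.352,  0.504, -0.09 ]), 'ft_torque': array([-0.012, -0.027, -0.019]), 'gripper_width': np.float64(0.999)}
```

View pics/top1.png

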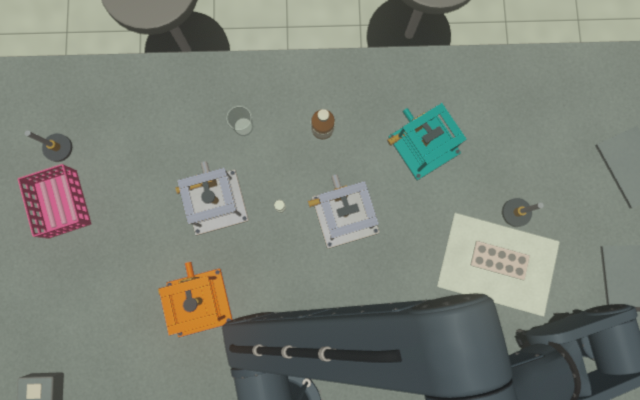

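View pics/side1.png

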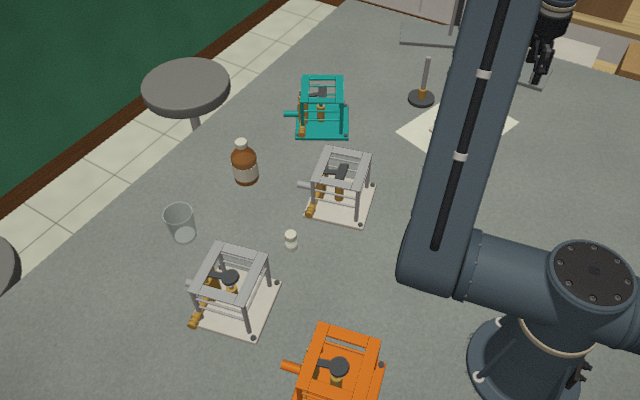

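The top view shows the grey round-pad guard at about (210,195) and the grey crossbar guard at about (346,208). The jar is at (279,205), and the bottle and beaker are beyond at (322,123) and (240,120). The orange (193,301) and turquoise (428,140) copies are decoys. The side view agrees. Next I measure the frames and pads.

```bash
cat > h.py <<'E'
import numpy as np,cv2
def cloud(f):
    v,u=np.indices(f["z_map"].shape); z=f["z_map"]
    c=np.stack([(u-f["K"][0,2])/f["K"][0,0]*z,(v-f["K"][1,2])/f["K"][1,1]*z,z],-1)
    return (c-f["t"])@f["R"]
def ray(f,u,v,h):
    d=f["R"].T@np.linalg.inv(f["K"])@[u,v,1]; o=-f["R"].T@f["t"]
    return o+d*(h-o[2])/d[2]
E
python3 - <<'E'
from h import *
for n,boxes in (("top",dict(round=(172,155,250,238),bar=(305,170,384,250))),("side",dict(round=(180,235,285,345),bar=(295,140,380,230)))):
    f=dict(np.load(n+"1.npz")); P=cloud(f)
    for k,(a,b,c,d) in boxes.items():
        p=P[b:d,a:c].reshape(-1,3); ok=f["z_map"][b:d,a:c].ravel()>0
        t=p[ok&(abs(p[:,2]-.125)<.006)]
        r=cv2.minAreaRect((t[:,:2]*1000).astype(np.float32))
        print(n,k,len(t),"z",np.median(t[:,2]).round(4),"rect",np.round(r[0],1),np.round(r[1],1),round(r[2],1))
        c0=np.array(r[0])/1000
        near=ok&(np.hypot(*(p[:,:2]-c0).T)<.03)
        q=p[near&(p[:,2]>.085)&(p[:,2]<.118)]
        print("  pad",len(q),q.mean(0).round(4),np.percentile(q[:,2],[5,50,95]).round(4))
        rr=cv2.minAreaRect((q[:,:2]*1000).astype(np.float32));print("   padrect",np.round(rr[0],1),np.round(rr[1],1),rr[2])
        # base plate
        w=p[ok&(abs(p[:,2]-.012)<.005)];rr=cv2.minAreaRect((w[:,:2]*1000).astype(np.float32));print("  base",len(w),np.round(rr[0],1),np.round(rr[1],1),round(rr[2],1))
f=dict(np.load("top1.npz"));P=cloud(f)
for nm,(u,v) in dict(jar=(279,205),bot=(322,116),beak=(240,120)).items(): print(nm,P[v,u].round(3))
for nm,(a,b,c,d) in dict(round=(172,155,250,238),bar=(305,170,384,250)).items(): cv2.imwrite(f"pics/{nm}_c.png",cv2.resize(f["frame"][b:d,a:c,::-1],None,fx=5,fy=5))
a=cv2.imread("pics/round_c.png")[:400,:390];b=cv2.imread("pics/bar_c.png")[:400,:390];cv2.imwrite("pics/crop.png",np.hstack([a,b]))
E
```

```text
top round 1334 z 0.1248 rect [552.1 175.2] [116.9 124.6] 13.9
  pad 177 [0.5545 0.1755 0.1071] [0.1013 0.1075 0.1123]
   padrect [557.1 173.9] [33.9 45.9] 81.05937957763672
  base 1310 [574.6 197.4] [206.1 182.7] 13.9
top bar 1322 z 0.1247 rect [ 506.3 -183.4] [116.2 124.4] 15.0
  pad 236 [ 0.5093 -0.182   0.1078] [0.1015 0.1081 0.1132]
   padrect [ 515.1 -180.9] [40.4 55.8] 14.369669914245605
  base 1232 [ 517.9 -178.1] [211.4 213.6] 83.7
side round 2102 z 0.125 rect [551.4 172. ] [117.5 125.7] 13.6
  pad 283 [0.5532 0.1745 0.1074] [0.1019 0.1077 0.112 ]
   padrect [556.1 172. ] [34.4 46.6] 80.4043960571289
  base 2546 [609.  171.1] [293.1 173.2] 0.7
side bar 1265 z 0.1249 rect [ 505.4 -186.8] [116.5 129.8] 14.6
  pad 206 [ 0.5091 -0.1856  0.1082] [0.1021 0.1087 0.1124]
   padrect [ 514.5 -184.6] [41.1 55.6] 15.123075485229492
  base 1613 [ 504.9 -185.3] [150.3 153.3] 14.8
jar [ 0.532 -0.005  0.052]
bot [ 0.751 -0.126  0.128]
beak [0.785 0.105 0.006]
```

View pics/crop.png

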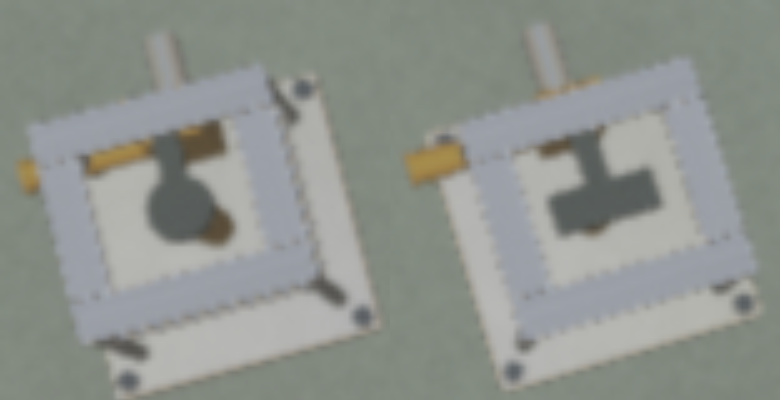

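```bash
python3 - <<'E'
import numpy as np
from scipy.spatial.transform import Rotation as R
from workcell import arm
s=arm.read_state();M=R.from_quat(s["eef_rot"]).as_matrix();print(M.round(3))
z=M[:,2];yaw=np.degrees(np.arctan2(z[1],z[0]))
for n,a in(("round",13.8),("bar",14.8)):
    print(n,"jaw yaw",yaw,"turn",(a+90-yaw+90)%180-90, "tilt",np.degrees(np.arccos(-M[2,1])))
E
```

```text
[[-0.935 -0.     0.354]
 [-0.354  0.002 -0.935]
 [-0.    -1.    -0.002]]
round jaw yaw -69.2702405074915 turn -6.929759492508538 tilt 0.10871755396173981
bar jaw yaw -69.2702405074915 turn -5.929759492508538 tilt 0.10871755396173981
```

>>> {"op": "drive_tool", "data": {
  "increments": [
    {"dx": 1.6, "dy": 3.7, "dz": 0.4, "jaw": 0},
    {"dx": 3.2, "dy": 7.4, "dz": 0.8, "jaw": 0},
    {"dx": 4.8, "dy": 11.1, "dz": 1.2, "jaw": 0},
    {"dx": 6.4, "dy": 14.8, "dz": 1.6, "jaw": 0},
    {"dx": 8, "dy": 18.5, "dz": 2, "jaw": 0}
  ]
}}

```text
validation failed for argument at $.in...
```

>>> {"op": "drive_tool", "data": {
  "increments": [
    {"dx": 1.6, "dy": 3.7, "rz": -1.4, "jaw": 0},
    {"dx": 3.2, "dy": 7.4, "rz": -2.8, "jaw": 0},
    {"dx": 4.8, "dy": 11.1, "rz": -4.2, "jaw": 0},
    {"dx": 6.4, "dy": 14.8, "rz": -5.6, "jaw": 0},
    {"dx": 8, "dy": 18.5, "rz": -7, "jaw": 0}
  ]
}}

```text
validation failed for argument at $.in...
```

>>> {"op": "drive_tool", "data": {
  "increments": [
    {"dx": 1.6, "dy": 3.7, "jaw": 0},
    {"dx": 3.2, "dy": 7.4, "jaw": 0},
    {"dx": 4.8, "dy": 11.1, "jaw": 0},
    {"dx": 6.4, "dy": 14.8, "jaw": 0},
    {"dx": 8, "dy": 18.5, "jaw": 0}
  ]
}}

```text
validation failed for argument at $.in...
```

>>> {"op": "drive_tool", "data": {
  "increments": [
    {"dx": 1.6, "dy": 3.7, "dz": 0.4, "rx": 0, "ry": 0, "rz": 0, "jaw": 0},
    {"dx": 3.2, "dy": 7.4, "dz": 0.8, "rx": 0, "ry": 0, "rz": 0, "jaw": 0},
    {"dx": 4.8, "dy": 11.1, "dz": 1.2, "rx": 0, "ry": 0, "rz": 0, "jaw": 0},
    {"dx": 6.4, "dy": 14.8, "dz": 1.6, "rx": 0, "ry": 0, "rz": 0, "jaw": 0},
    {"dx": 8, "dy": 18.5, "dz": 2, "rx": 0, "ry": 0, "rz": 0, "jaw": 0}
  ]
}}

```text
t: 0.52
tcp_pos: [0.3014, -0.3974, 0.251]
eef_rot: [-0.127, 0.696, -0.695, 0.127]
contact_force: [1.0, -0.2, 0.3]
gripper_width: 0.298
```

All seven keys are required in each row. Continuing.

>>> {"op": "drive_tool", "data": {
  "increments": [
    {"dx": 1.6, "dy": 3.7, "dz": 0, "rx": 0, "ry": 0, "rz": -1.4, "jaw": 0},
    {"dx": 3.2, "dy": 7.4, "dz": 0, "rx": 0, "ry": 0, "rz": -2.8, "jaw": 0},
    {"dx": 4.8, "dy": 11.1, "dz": 0, "rx": 0, "ry": 0, "rz": -4.2, "jaw": 0},
    {"dx": 6.4, "dy": 14.8, "dz": 0, "rx": 0, "ry": 0, "rz": -5.6, "jaw": 0},
    {"dx": 8, "dy": 18.5, "dz": 0, "rx": 0, "ry": 0, "rz": -7, "jaw": 0}
  ]
}}

```text
t: 0.93
tcp_pos: [0.3814, -0.2125, 0.2512]
eef_rot: [-0.084, 0.702, -0.702, 0.084]
contact_force: [1.8, -0.0, 0.1]
gripper_width: 0.0
```

>>> {"op": "drive_tool", "data": {
  "increments": [
    {"dx": 1.6, "dy": 3.7, "dz": 0, "rx": 0, "ry": 0, "rz": 0, "jaw": 0},
    {"dx": 3.2, "dy": 7.4, "dz": 0, "rx": 0, "ry": 0, "rz": 0, "jaw": 0},
    {"dx": 4.8, "dy": 11.1, "dz": 0, "rx": 0, "ry": 0, "rz": 0, "jaw": 0},
    {"dx": 6.4, "dy": 14.8, "dz": 0, "rx": 0, "ry": 0, "rz": 0, "jaw": 0},
    {"dx": 8, "dy": 18.5, "dz": 0, "rx": 0, "ry": 0, "rz": 0, "jaw": 0}
  ]
}}

```text
t: 1.35
tcp_pos: [0.4613, -0.0274, 0.2512]
eef_rot: [-0.085, 0.702, -0.702, 0.084]
contact_force: [1.4, -0.4, 0.7]
gripper_width: 0.001
```

>>> {"op": "drive_tool", "data": {
  "increments": [
    {"dx": 1.6, "dy": 3.7, "dz": 0, "rx": 0, "ry": 0, "rz": 0, "jaw": 0},
    {"dx": 3.2, "dy": 7.4, "dz": 0, "rx": 0, "ry": 0, "rz": 0, "jaw": 0},
    {"dx": 4.8, "dy": 11.1, "dz": 0, "rx": 0, "ry": 0, "rz": 0, "jaw": 0},
    {"dx": 6.4, "dy": 14.8, "dz": 0, "rx": 0, "ry": 0, "rz": 0, "jaw": 0},
    {"dx": 8, "dy": 18.4, "dz": 0, "rx": 0, "ry": 0, "rz": 0, "jaw": 0}
  ]
}}

```text
t: 1.77
tcp_pos: [0.5413, 0.1567, 0.251]
eef_rot: [0.085, -0.702, 0.702, -0.084]
contact_force: [1.4, 0.1, 0.2]
gripper_width: 0.002
```

>>> {"op": "drive_tool", "data": {
  "increments": [
    {"dx": 0.7, "dy": 1.6, "dz": -2, "rx": 0, "ry": 0, "rz": 0, "jaw": 0},
    {"dx": 0.7, "dy": 1.6, "dz": -4, "rx": 0, "ry": 0, "rz": 0, "jaw": 0},
    {"dx": 0.7, "dy": 1.6, "dz": -6, "rx": 0, "ry": 0, "rz": 0, "jaw": 0},
    {"dx": 0.7, "dy": 1.6, "dz": -8, "rx": 0, "ry": 0, "rz": 0, "jaw": 0},
    {"dx": 0.7, "dy": 1.6, "dz": -8, "rx": 0, "ry": 0, "rz": 0, "jaw": 0}
  ]
}}

```text
t: 2.18
tcp_pos: [0.5449, 0.1704, 0.1671]
eef_rot: [-0.088, 0.702, -0.702, 0.081]
contact_force: [-0.7, 0.1, -0.0]
gripper_width: 0.002
```

```bash
python3 - <<'E'
from workcell import arm
import cv2,numpy as np
from h import *
fs=[arm.grab_frame(n) for n in("wrist","side")]
print(arm.read_state()["tcp_pos"],arm.read_state()["contact_force"])
cv2.imwrite("pics/a.png",np.vstack([fs[0]["frame"][:,:,::-1][:, :],fs[1]["frame"][200:,:,::-1]]))
E
```

```text
[0.54766539 0.17043261 0.17066492] [-0.24519101 -0.43428501  0.84873647]
```

View pics/a.png

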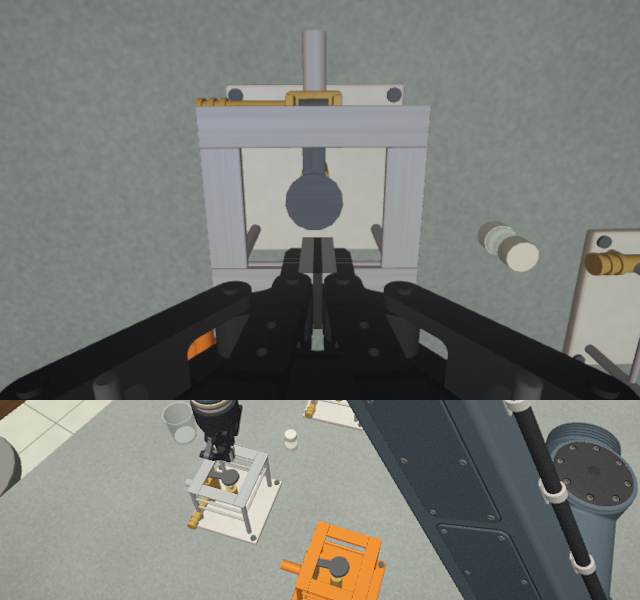

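The wrist view shows the fingertips (317,250) lined up laterally with the round pad (314,202), inside the window. I'll check this in 3D, including how wide the fingers are at frame height when fully pressed.

```bash
python3 - <<'E'
from workcell import arm
from h import *
f=arm.grab_frame("wrist");P=cloud(f).reshape(-1,3);ok=f["z_map"].ravel()>0
s=arm.read_state();tcp=s["tcp_pos"];print(tcp)
p=P[ok];t=p[abs(p[:,2]-.125)<.005]; t=t[np.hypot(*(t[:,:2]-[.552,.174]).T)<.09]
r=cv2.minAreaRect((t[:,:2]*1000).astype(np.float32));print("frame",np.round(r[0],1),np.round(r[1],1),r[2])
q=p[(p[:,2]>.095)&(p[:,2]<.115)&(np.hypot(*(p[:,:2]-[.552,.174]).T)<.022)];print("pad",len(q),q.mean(0))
a=np.radians(13.9);A=np.array([[np.cos(a),-np.sin(a)],[np.sin(a),np.cos(a)]])
g=p[(p[:,2]>tcp[2]-.004)&(np.hypot(*(p[:,:2]-tcp[:2]).T)<.12)];l=(g[:,:2]-tcp[:2])@A
for b in range(0,90,8):
    m=(g[:,2]-tcp[2]>b/1000-.004)&(g[:,2]-tcp[2]<b/1000+.004)
    if m.sum():print(b,m.sum(),(l[m].min(0)*1000).round(),(l[m].max(0)*1000).round())
E
```

```text
[0.54860016 0.17047164 0.17173418]
frame [555.7 174.8] [108.5 124.4] 13.806633949279785
pad 2608 [0.55401087 0.17431328 0.10663293]
0 67 [ 5. -9.] [10.  6.]
8 443 [  5. -14.] [11. 13.]
16 567 [  5. -14.] [11. 13.]
24 610 [  5. -14.] [10. 13.]
32 953 [-12. -14.] [11. 13.]
40 1110 [-13. -30.] [13. 30.]
48 3731 [-13. -38.] [13. 37.]
56 6098 [-10. -43.] [12. 43.]
64 5683 [-10. -49.] [17. 50.]
72 10796 [ -7. -56.] [17. 56.]
80 11945 [  1. -62.] [17. 62.]
88 8259 [  7. -63.] [20. 62.]
```

>>> {"op": "drive_tool", "data": {
  "increments": [
    {"dx": -0.1, "dy": 0.3, "dz": 0, "rx": 0, "ry": 0, "rz": 0, "jaw": 0},
    {"dx": -0.1, "dy": 0.3, "dz": -1.5, "rx": 0, "ry": 0, "rz": 0, "jaw": 0},
    {"dx": -0.1, "dy": 0.3, "dz": -3, "rx": 0, "ry": 0, "rz": 0, "jaw": 0},
    {"dx": -0.1, "dy": 0.3, "dz": -4.5, "rx": 0, "ry": 0, "rz": 0, "jaw": 0},
    {"dx": -0.1, "dy": 0.3, "dz": -5, "rx": 0, "ry": 0, "rz": 0, "jaw": 0}
  ]
}}

```text
t: 2.75
tcp_pos: [0.5469, 0.1735, 0.121]
eef_rot: [-0.085, 0.702, -0.702, 0.084]
contact_force: [0.8, -0.0, -0.2]
gripper_width: -0.002
```

>>> {"op": "drive_tool", "data": {
  "increments": [
    {"dx": 0, "dy": 0, "dz": -0.5, "rx": 0, "ry": 0, "rz": 0, "jaw": 0},
    {"dx": 0, "dy": 0, "dz": -1, "rx": 0, "ry": 0, "rz": 0, "jaw": 0},
    {"dx": 0, "dy": 0, "dz": -1.5, "rx": 0, "ry": 0, "rz": 0, "jaw": 0},
    {"dx": 0, "dy": 0, "dz": -2, "rx": 0, "ry": 0, "rz": 0, "jaw": 0},
    {"dx": 0, "dy": 0, "dz": -2.3, "rx": 0, "ry": 0, "rz": 0, "jaw": 0}
  ]
}}

```text
t: 3.17
tcp_pos: [0.5468, 0.1734, 0.0983]
eef_rot: [0.085, -0.702, 0.702, -0.084]
contact_force: [-2.9, -1.1, 3.5]
gripper_width: -0.0
```

Contact at about 3.5 N is the lever moving. I continue in small steps to the stop.

>>> {"op": "drive_tool", "data": {
  "increments": [
    {"dx": 0, "dy": 0, "dz": -0.3, "rx": 0, "ry": 0, "rz": 0, "jaw": 0},
    {"dx": 0, "dy": 0, "dz": -0.6, "rx": 0, "ry": 0, "rz": 0, "jaw": 0},
    {"dx": 0, "dy": 0, "dz": -0.8, "rx": 0, "ry": 0, "rz": 0, "jaw": 0},
    {"dx": 0, "dy": 0, "dz": -0.8, "rx": 0, "ry": 0, "rz": 0, "jaw": 0}
  ]
}}

```text
t: 3.5
tcp_pos: [0.547, 0.1734, 0.0899]
eef_rot: [0.085, -0.702, 0.702, -0.084]
contact_force: [-1.0, -0.4, 0.6]
gripper_width: 0.001
```

>>> {"op": "drive_tool", "data": {
  "increments": [
    {"dx": 0, "dy": 0, "dz": -0.1, "rx": 0, "ry": 0, "rz": 0, "jaw": 0},
    {"dx": 0, "dy": 0, "dz": -0.2, "rx": 0, "ry": 0, "rz": 0, "jaw": 0},
    {"dx": 0, "dy": 0, "dz": -0.2, "rx": 0, "ry": 0, "rz": 0, "jaw": 0}
  ]
}}

```text
t: 3.75
tcp_pos: [0.5473, 0.1736, 0.0885]
eef_rot: [-0.084, 0.702, -0.702, 0.085]
contact_force: [-2.5, -1.4, 3.8]
gripper_width: 0.003
```

>>> {"op": "drive_tool", "data": {
  "increments": [
    {"dx": 0, "dy": 0, "dz": -0.1, "rx": 0, "ry": 0, "rz": 0, "jaw": 0},
    {"dx": 0, "dy": 0, "dz": -0.2, "rx": 0, "ry": 0, "rz": 0, "jaw": 0},
    {"dx": 0, "dy": 0, "dz": -0.2, "rx": 0, "ry": 0, "rz": 0, "jaw": 0}
  ]
}}

```text
t: 4.0
tcp_pos: [0.5474, 0.1736, 0.0881]
eef_rot: [0.084, -0.702, 0.702, -0.085]
contact_force: [-5.6, -2.6, 13.3]
gripper_width: 0.001
```

It stalled at z = 0.088 with 13 N, so the lever is on its stop. I go straight up and check.

>>> {"op": "drive_tool", "data": {
  "increments": [
    {"dx": 0, "dy": 0, "dz": 2, "rx": 0, "ry": 0, "rz": 0, "jaw": 0},
    {"dx": 0, "dy": 0, "dz": 5, "rx": 0, "ry": 0, "rz": 0, "jaw": 0},
    {"dx": 0, "dy": 0, "dz": 9, "rx": 0, "ry": 0, "rz": 0, "jaw": 0},
    {"dx": 0, "dy": 0, "dz": 13, "rx": 0, "ry": 0, "rz": 0, "jaw": 0},
    {"dx": 0, "dy": 0, "dz": 16.5, "rx": 0, "ry": 0, "rz": 0, "jaw": 0}
  ]
}}

```text
t: 4.42
tcp_pos: [0.5486, 0.1738, 0.2538]
eef_rot: [-0.083, 0.702, -0.702, 0.086]
contact_force: [1.7, 0.5, 0.0]
gripper_width: -0.002
```

```bash
python3 - <<'E'
from workcell import arm
from h import *
s=arm.read_state();print(s["tcp_pos"],s["contact_force"])
for n in("wrist","side"):
    f=arm.grab_frame(n);p=cloud(f)[f["z_map"]>0]
    q=p[(p[:,2]>.07)&(p[:,2]<.117)&(np.hypot(*(p[:,:2]-[.553,.1745]).T)<.012)];print(n,"pad",len(q),q.mean(0) if len(q) else "",np.median(q[:,2]) if len(q) else "")
E
```

```text
[0.54856449 0.17381909 0.25375307] [1.69122644 0.47189547 0.03086978]
wrist pad 503 [0.55311061 0.174497   0.08691664] 0.08687501691034327
side pad 104 [0.55320942 0.17470486 0.0888338 ] 0.08855353744329655
```

The round pad now reads 87–88.5 mm against 88 expected, so it is fully down. Next is the crossbar.

>>> {"op": "drive_tool", "data": {
  "increments": [
    {"dx": -0.5, "dy": -4, "dz": 0, "rx": 0, "ry": 0, "rz": 0, "jaw": 0},
    {"dx": -1, "dy": -8, "dz": 0, "rx": 0, "ry": 0, "rz": 0, "jaw": 0},
    {"dx": -1.5, "dy": -12, "dz": 0, "rx": 0, "ry": 0, "rz": 0, "jaw": 0},
    {"dx": -2, "dy": -16, "dz": 0, "rx": 0, "ry": 0, "rz": 0.5, "jaw": 0},
    {"dx": -2.5, "dy": -20, "dz": 0, "rx": 0, "ry": 0, "rz": 1, "jaw": 0}
  ]
}}

```text
t: 4.93
tcp_pos: [0.5224, -0.028, 0.2508]
eef_rot: [0.09, -0.701, 0.701, -0.092]
contact_force: [0.7, -0.2, -0.2]
gripper_width: 0.001
```

>>> {"op": "drive_tool", "data": {
  "increments": [
    {"dx": -0.5, "dy": -4, "dz": 0, "rx": 0, "ry": 0, "rz": 0, "jaw": 0},
    {"dx": -1, "dy": -8, "dz": 0, "rx": 0, "ry": 0, "rz": 0, "jaw": 0},
    {"dx": -1.5, "dy": -12, "dz": 0, "rx": 0, "ry": 0, "rz": 0, "jaw": 0},
    {"dx": -2.1, "dy": -15.9, "dz": 0, "rx": 0, "ry": 0, "rz": 0, "jaw": 0},
    {"dx": -2.1, "dy": -15.9, "dz": -3, "rx": 0, "ry": 0, "rz": 0, "jaw": 0}
  ]
}}

```text
t: 5.35
tcp_pos: [0.5057, -0.1956, 0.2255]
eef_rot: [0.084, -0.697, 0.706, -0.093]
contact_force: [1.9, -0.7, -0.6]
gripper_width: -0.002
```

>>> {"op": "drive_tool", "data": {
  "increments": [
    {"dx": 0, "dy": 0, "dz": -2, "rx": 0, "ry": 0, "rz": 0, "jaw": 0},
    {"dx": 0, "dy": 0, "dz": -4, "rx": 0, "ry": 0, "rz": 0, "jaw": 0},
    {"dx": 0, "dy": 0, "dz": -5, "rx": 0, "ry": 0, "rz": 0, "jaw": 0},
    {"dx": 0, "dy": 0, "dz": -5, "rx": 0, "ry": 0, "rz": 0, "jaw": 0}
  ]
}}

```text
t: 5.68
tcp_pos: [0.5001, -0.1848, 0.1686]
eef_rot: [-0.092, 0.702, -0.7, 0.089]
contact_force: [0.0, -0.3, -0.3]
gripper_width: 0.0
```

```bash
python3 - <<'E'
from workcell import arm
from h import *
f=arm.grab_frame("wrist");p=cloud(f)[f["z_map"]>0]
cv2.imwrite("pics/b.png",f["frame"][:,:,::-1])
s=arm.read_state();print(s["tcp_pos"],s["contact_force"])
c=[.506,-.184]
t=p[abs(p[:,2]-.125)<.005]; t=t[np.hypot(*(t[:,:2]-c).T)<.09]
r=cv2.minAreaRect((t[:,:2]*1000).astype(np.float32));print("frame",np.round(r[0],1),np.round(r[1],1),r[2])
q=p[(p[:,2]>.095)&(p[:,2]<.116)&(np.hypot(*(p[:,:2]-c).T)<.02)];print("pad",len(q),q.mean(0))
E
```

```text
[ 0.50097033 -0.18517969  0.17010286] [0.067098   0.05089665 0.14987358]
frame [ 509.8 -183.9] [108.7 124.8] 14.742520332336426
pad 2448 [ 0.50882633 -0.18340418  0.10731851]
```

View pics/b.png

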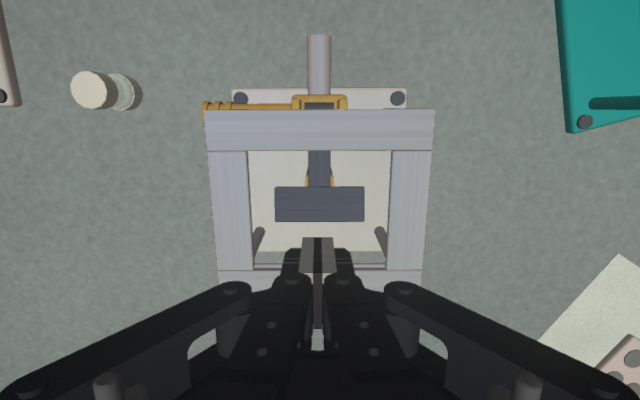

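The wrist view shows the crossbar centred at (319,203) with the fingers (318,250) lined up over the window and the white jar clear at (100,90). The wrist frame position and yaw agree with the top view. Pressing now.

>>> {"op": "drive_tool", "data": {
  "increments": [
    {"dx": 0.2, "dy": 0.1, "dz": 0, "rx": 0, "ry": 0, "rz": 0, "jaw": 0},
    {"dx": 0.2, "dy": 0.1, "dz": -1.5, "rx": 0, "ry": 0, "rz": 0, "jaw": 0},
    {"dx": 0.2, "dy": 0.1, "dz": -3, "rx": 0, "ry": 0, "rz": 0, "jaw": 0},
    {"dx": 0.2, "dy": 0.1, "dz": -4.5, "rx": 0, "ry": 0, "rz": 0, "jaw": 0},
    {"dx": 0.2, "dy": 0.1, "dz": -5, "rx": 0, "ry": 0, "rz": 0, "jaw": 0}
  ]
}}

```text
t: 6.15
tcp_pos: [0.5037, -0.1842, 0.1211]
eef_rot: [0.091, -0.701, 0.701, -0.091]
contact_force: [-0.4, 0.2, -0.2]
gripper_width: -0.003
```

>>> {"op": "drive_tool", "data": {
  "increments": [
    {"dx": 0, "dy": 0, "dz": -0.5, "rx": 0, "ry": 0, "rz": 0, "jaw": 0},
    {"dx": 0, "dy": 0, "dz": -1, "rx": 0, "ry": 0, "rz": 0, "jaw": 0},
    {"dx": 0, "dy": 0, "dz": -1.5, "rx": 0, "ry": 0, "rz": 0, "jaw": 0},
    {"dx": 0, "dy": 0, "dz": -2, "rx": 0, "ry": 0, "rz": 0, "jaw": 0},
    {"dx": 0, "dy": 0, "dz": -2.3, "rx": 0, "ry": 0, "rz": 0, "jaw": 0}
  ]
}}

```text
t: 6.57
tcp_pos: [0.5032, -0.1849, 0.0984]
eef_rot: [0.091, -0.701, 0.702, -0.091]
contact_force: [-1.9, -1.2, 3.6]
gripper_width: -0.002
```

>>> {"op": "drive_tool", "data": {
  "increments": [
    {"dx": 0, "dy": 0, "dz": -0.3, "rx": 0, "ry": 0, "rz": 0, "jaw": 0},
    {"dx": 0, "dy": 0, "dz": -0.6, "rx": 0, "ry": 0, "rz": 0, "jaw": 0},
    {"dx": 0, "dy": 0, "dz": -0.8, "rx": 0, "ry": 0, "rz": 0, "jaw": 0},
    {"dx": 0, "dy": 0, "dz": -0.9, "rx": 0, "ry": 0, "rz": 0, "jaw": 0}
  ]
}}

```text
t: 6.9
tcp_pos: [0.5034, -0.1848, 0.0891]
eef_rot: [0.091, -0.701, 0.701, -0.091]
contact_force: [-2.1, -1.9, 3.2]
gripper_width: 0.001
```

>>> {"op": "drive_tool", "data": {
  "increments": [
    {"dx": 0, "dy": 0, "dz": -0.1, "rx": 0, "ry": 0, "rz": 0, "jaw": 0},
    {"dx": 0, "dy": 0, "dz": -0.2, "rx": 0, "ry": 0, "rz": 0, "jaw": 0},
    {"dx": 0, "dy": 0, "dz": -0.3, "rx": 0, "ry": 0, "rz": 0, "jaw": 0},
    {"dx": 0, "dy": 0, "dz": -0.3, "rx": 0, "ry": 0, "rz": 0, "jaw": 0}
  ]
}}

```text
t: 7.23
tcp_pos: [0.5035, -0.1849, 0.0883]
eef_rot: [0.09, -0.701, 0.702, -0.091]
contact_force: [-5.3, -1.2, 17.9]
gripper_width: 0.004
```

It stalled on the stop with 18 N. Withdrawing.

>>> {"op": "drive_tool", "data": {
  "increments": [
    {"dx": 0, "dy": 0, "dz": 2, "rx": 0, "ry": 0, "rz": 0, "jaw": 0},
    {"dx": 0, "dy": 0, "dz": 5, "rx": 0, "ry": 0, "rz": 0, "jaw": 0},
    {"dx": 0, "dy": 0, "dz": 9, "rx": 0, "ry": 0, "rz": 0, "jaw": 0},
    {"dx": 0, "dy": 0, "dz": 13, "rx": 0, "ry": 0, "rz": 0, "jaw": 0},
    {"dx": 0, "dy": 0, "dz": 16.5, "rx": 0, "ry": 0, "rz": 0, "jaw": 0}
  ]
}}

```text
t: 7.65
tcp_pos: [0.5039, -0.184, 0.2533]
eef_rot: [-0.09, 0.701, -0.701, 0.091]
contact_force: [0.1, -0.4, -0.3]
gripper_width: 0.002
```

```bash
python3 - <<'E'
from workcell import arm
from h import *
for n in("wrist","side","top"):
    f=arm.grab_frame(n);p=cloud(f)[f["z_map"]>0]
    for k,c in(("round",[.553,.1745]),("bar",[.507,-.184])):
        q=p[(p[:,2]>.07)&(p[:,2]<.117)&(np.hypot(*(p[:,:2]-c).T)<.01)];print(n,k,len(q),np.median(q[:,2]) if len(q) else "")
    for k,c,h in(("jar",[.532,-.005],.052),("bot",[.751,-.126],.128)):
        q=p[(abs(p[:,2]-h)<.006)&(np.hypot(*(p[:,:2]-c).T)<.04)];print("  ",n,k,len(q),q.mean(0).round(3) if len(q) else "")
    if n=="side":cv2.imwrite("pics/c.png",f["frame"][:,:,::-1])
s=arm.read_state();print(s["tcp_pos"],s["contact_force"])
E
```

```text
wrist round 0 
wrist bar 350 0.08681239761554699
   wrist jar 678 [ 0.533 -0.007  0.053]
   wrist bot 0 
side round 72 0.08868930923556584
side bar 35 0.08802266755817556
   side jar 115 [ 0.53  -0.005  0.054]
   side bot 105 [ 0.752 -0.129  0.129]
top round 47 0.08899978451165805
top bar 38 0.08798901153185157
   top jar 70 [ 0.532 -0.004  0.054]
   top bot 100 [ 0.753 -0.127  0.129]
[ 0.50556181 -0.18505452  0.25431804] [ 0.58170469  0.3279137  -1.22379377]
```

View pics/c.png

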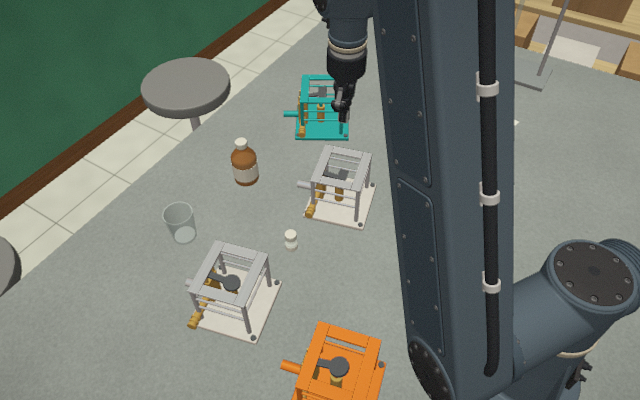

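The side view shows both levers down. The jar (291,239), bottle (244,162) and beaker (180,222) stand at the same pixels as at the start, and the gripper is clear above. Handing in.

```bash
python3 -c "
from workcell import arm
print(arm.sign_off())"
```

```text
the job is handed in; nothing more can be done
None
```

I pressed the round-pad lever and then the crossbar lever down onto their stops with closed fingers, backed straight out of each window, and handed the job in at about 8 s of robot time.

- **Levers:** The press stalled on the stop at z ≈ 88 mm both times, with 13 N on the round pad and 18 N on the crossbar. After I withdrew, the side and top cameras read the round pad at 88.7–89 mm and the crossbar at 88 mm; the nominal height is 88 mm. The wrist camera read both about 1 mm lower, which is within the calibration.
- **Bystanders:** The jar and bottle measured within 3 mm of where they started. I checked the beaker by eye only, and it stands at the same place in the side view.
- **Contact:** The force readings showed no sign of touching a guard, and the gripper ended clear above the crossbar guard. The force sensor drifts by 1–2 N when nothing is touching it, so it could not have shown a touch as light as the 0.3 N limit. The measured clearance of the fingers inside the windows was about 10 mm or more.
- **Refused moves:** My first three move calls were refused because some keys were missing. They moved nothing.

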